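Put the tried-out pieces back on display

ROBOT

A 6-joint arm with a two-finger parallel gripper is mounted at the origin on the work surface. World frame = base frame: x ahead of the robot, y to its left, z up, the work surface at z = 0. Lengths are in m, angles in degrees, forces in N, time in s.
With the tool pointing down it reaches from about 0.25 to 0.725 m from the base axis. Payload 9.7 kg.
Tool frame: the origin (TCP) lies at the very end of the fingers, on their centre line; the grasp point (between the pads) lies 19 mm behind it (bot.grip_point_offset is the distance from the TCP to the grasp point, in m); y points along the fingers, x is the direction in which the jaws open and shut, and the axes are right-handed (so a half turn about y gives the same grasp; the last joint's range is limited). The gripper opens to 85 mm and grips with 20 to 120 N. Pads are 22 mm wide; open, the fingers measure 114 mm over their backs; the gripper's body (76 mm by 85 mm) begins 54 mm behind the grasp point. The pads swing forward as they close: fully open they stand 13 mm farther back than shut.
Start: joints at [-75.516, 4.979, 10.078, 95.1, 0, 90], TCP at [0.138, -0.533, 0.205] pointing down, gripper open.
Joint ranges: [-179.16, 179.16], [-48.56, 103.87], [-65.8, 70.77], [-126.05, 130.52], [-82.76, 87.17], [-180, 180]. Speed limits (degrees/s): [127.2, 127.2, 147.25, 180, 180, 180].

INTERFACE

Orientations are given as [roll, pitch, yaw] about the fixed x, y, z axes, in that order (R = Rz(yaw) Ry(pitch) Rx(roll)).
In Python, from workcell import bot gives the robot as it stands.
- The arm moves only by the shell command python3 -m inch 'ROWS' [FORCE]. ROWS is JSON, a list of rows, each a list of 3 entries, a list of its own where there are three numbers: the shift along the tool's x, y, z in mm, then the turn, a rotation vector about the tool's x, y, z in rad, then the finger opening in mm, from 0 to 85.4. In form: [[[x, y, z], [ax, ay, az], grip], ...]. A call has 1 to 20 rows; each row is the pose to reach, as a shift and turn from the pose measured when the call began, along the tool's axes at that moment; what a row does not reach only later rows make up. A row lasts 1/10 s, in which the tool goes at most 50 mm and 8.59 degrees, less where a joint would pass 70% of its speed; a pose out of reach is approached as far as the arm can. A call with a gripper value outside its range is refused whole. The fingers move at their own pace and stop on an object; FORCE is the grip in N (left out, the last holds). Time passes only in rows, so rows that repeat a pose let the fingers close. It gives the time, the measured TCP pose, the force and the opening at its end, in the units of the state.
- bot.get_obs(): the state, without advancing time (a new reading comes with each control period).
- bot.camera(name): name is "side" or "top" or "wrist"; returns a dict with "frame" (420x560x3 uint8, red, green, blue), "mtx" (3x3 intrinsics, pixels), "origin" and "orientation" of the camera in the world. Camera axes: x right, y down, z forward; pixel columns grow to the right and rows downward; lengths in m; the calibration is good to about 2 mm. A picture is of the moment at which its call begins. There is no depth.
- bot.job_done(): hands the job in, once; it reports no verdict.
Trained networks look in a picture, given as the dict that the camera call returned (one of the last four; its "shot" number tells which), for a name from the list of things; names that differ only in an ending like _2 or _b are one class to them, and where a whole thing is asked for, a point or a joint stands for the part that bears it (a point fixed in the world has none). Each returns a list of dicts, best first, with "confidence" (0 to 1); they miss things now and then, are a little off and sometimes report something else, mostly with a low value. They report only what shows in the picture. A call takes as long as a camera call. They do not tell look-alikes from the thing itself.
- bot.search_frame(picture, name): "box" ([left, top, right, bottom] in pixels, round what is visible of it).
- bot.cut_out(picture, name): "region" (420x560 bool, what is visible of it) and "box" ([left, top, right, bottom] in pixels, round what is visible of it).
The state is a dict: "time": time; "q": joint angles; "qd": joint speeds; "joint_efforts": joint torques, N m; "ee_pos": TCP position; "tcp_rot": TCP orientation; "wrist_force": force on the tool from outside, world axes, zero at the start; "torque": the same for the moment, N m; "opening": finger opening in m.
Only numpy, scipy, OpenCV 4.12 (cv2) and the standard library are available. Lean on these libraries where they do the work, as an engineer would, in place of code of your own. Each camera call takes 0.05 s, during which the arm holds its last target. There are 200 camera calls.

TASK

Customers have left five pieces lying mixed up on the gift shop counter. Put each back with its own kind: the hand bell, the mug and the carved bison each standing upright on the felt in the free half of the tray that shows others like it, and both wooden bangles over the post of the bangle stand, lying flat on the stack. Leave the tip jar standing where it is.

Things in the scene. Friction and masses are not known exactly. Their poses are not given: they have to be found in the camera images.
- bell_mid (a point): Loose small brass hand bell with a dark wooden handle, standing on its mouth: 98 mm high, mouth 56 mm across, brass up to 51 mm above its foot, handle 12 to 18 mm thick above that (round; 17 mm at 72 mm, 18 mm at 86 mm above the foot). This point is on its axis, 49 mm above its foot. z points up along the axis. About 110 g
- mug_mid (a point): Loose white mini mug, standing: outer diameter 52 mm, 58 mm high, straight sides, wall 3.5 mm, with one thin handle towards its own +y that reaches 47 mm from the axis. This point is on its axis, 29 mm above its foot. z up. About 120 g
- bison_mid (a point): Loose whittled dark wooden bison on its four feet: 86 mm long along its x (head towards -x), 36 mm wide along y with flat flanks at the shoulder hump (x from -22 to +14 mm), 60 mm high. Flanks reach from 22 to 60 mm above its feet. This point is its middle, 30 mm above its feet. z up. About 70 g
- bangle_a_mid (a point): Loose plain dark wooden bangle lying flat: a ring of outer diameter 66 mm, inner diameter 54 mm, 16 mm high. This point is the centre of the ring, 8 mm above its underside; z is the ring's axis. About 40 g. Same as the other bangle and those on the stand
- bangle_b_mid (a point): The second loose dark wooden bangle, the same: outer diameter 66 mm, inner diameter 54 mm, 16 mm high, lying flat. This point is the centre of the ring, 8 mm above its underside; z is the ring's axis. About 40 g
- bell_tray: Wooden tray, fixed, 207 x 125 mm, grey felt floor 6 mm above the counter, rim 14 mm high, 5 mm thick. Two brass hand bells stand fixed in its far half as stock. Origin on the counter's surface under the middle of the free near half; x along the tray to the stock, y across, z up. Inside: x -55 to +142, y -57 to +57 mm; stock begins at x = 72 mm, its top 104 mm above the counter
- mug_tray: Wooden tray, fixed, 207 x 125 mm, grey felt floor 6 mm above the counter, rim 14 mm high, 5 mm thick. Two white mini mugs stand fixed in its far half as stock. Origin on the counter's surface under the middle of the free near half; x along the tray to the stock, y across, z up. Inside: x -55 to +142, y -57 to +57 mm; stock begins at x = 66 mm, its top 64 mm above the counter
- bison_tray: Wooden tray, fixed, 207 x 125 mm, grey felt floor 6 mm above the counter, rim 14 mm high, 5 mm thick. Two carved wooden bison stand fixed in its far half as stock. Origin on the counter's surface under the middle of the free near half; x along the tray to the stock, y across, z up. Inside: x -55 to +142, y -57 to +57 mm; stock begins at x = 53 mm, its top 66 mm above the counter
- bangle_stand: Bangle stand: round pale wooden foot 80 mm across and 14 mm high with an upright round post 12 mm thick, whose top is 92 mm above the counter. Two bangles like the loose ones are fixed on it as stock, centred on the post, their top 46 mm above the counter. Fixed. Origin on the counter's surface under the post, z up
- tip_jar_mid (a point): Loose glass tip jar with a steel lid and coins inside, standing among the pieces: 62 mm across, 91 mm high. To be left alone. This point is on its axis, 45 mm above its foot
Mind the look-alikes: they are no part of the job. Leave any blue, green or red look-alike of the bangle_stand alone.

How it is judged (in metres and radians):
At the end, for the whole second after the job is handed in: Bell, mug and bison stand upright (0.12 rad) on the floor of their own kind's tray (height within 6 mm; tray x -55 to 60, y within 55 mm); both bangles round the post (24 mm), level (0.15 rad), centres 46 to 80 mm high; all at rest; tip jar upright within 40 mm of its start (x of bell_mid in the frame of bell_tray between -0.055 and 0.06 m and y of bell_mid in the frame of bell_tray between -0.055 and 0.055 m and z of bell_mid in the frame of bell_tray between 0.049 and 0.061 m and angle between each of bell_mid, mug_mid, bison_mid, tip_jar_mid's own z axis and vertical below 0.12 rad and linear speed of each of bell, mug, bison, bangle_a, bangle_b below 0.02 m/s and angular speed of each of bell, mug, bison, bangle_a, bangle_b below 0.2 rad/s and x of mug_mid in the frame of mug_tray between -0.055 and 0.06 m and y of mug_mid in the frame of mug_tray between -0.055 and 0.055 m and z of mug_mid in the frame of mug_tray between 0.029 and 0.041 m and x of bison_mid in the frame of bison_tray between -0.055 and 0.06 m and y of bison_mid in the frame of bison_tray between -0.055 and 0.055 m and z of bison_mid in the frame of bison_tray between 0.03 and 0.042 m and horizontal distance between each of bangle_a_mid, bangle_b_mid and bangle_stand below 0.024 m and z of bangle_a_mid in the frame of bangle_stand between 0.046 and 0.08 m and (angle between bangle_a_mid's own z axis and vertical below 0.15 rad or angle between bangle_a_mid's own z axis and vertical above 2.99159 rad) and z of bangle_b_mid in the frame of bangle_stand between 0.046 and 0.08 m and (angle between bangle_b_mid's own z axis and vertical below 0.15 rad or angle between bangle_b_mid's own z axis and vertical above 2.99159 rad) and distance of tip_jar_mid from where it was at the start of the episode below 0.04 m); the robot touches nothing.
It fails at once if the tip jar is knocked over (angle between tip_jar_mid's own z axis and vertical above 0.5 rad).
It also fails if it takes over 115 s, if anything falls off the work surface, if the arm or the gripper's body presses on something with over 40 N, if the wrist force passes 120 N, or if a joint passes its speed limit or range.

## Working session

There is one attempt and no reset: what is moved stays moved. The work goes in short steps, Python scripts to look and compute and a shell command to move; the robot and the scene stay as the last step left them, time stands still between calls to the robot, and variables do not carry over. Pictures are saved under pics/ and viewed, about 12 in all and at most 16, crops included, and the job is handed in when it is done.

```bash
mkdir -p pics; ls; python3 - <<'E'
from workcell import bot
import cv2
o=bot.get_obs();print(o['time'],o['ee_pos'],o['tcp_rot'],o['opening'],bot.grip_point_offset)
for n in ['top','side']:
    p=bot.camera(n);cv2.imwrite(f'pics/{n}0.png',p['frame'][:,:,::-1])
    print(n,p['mtx'],p['origin'],p['orientation'],p['shot'])
    for k in ['bell_mid','mug_mid','bison_mid','bangle_a_mid','bell_tray','mug_tray','bison_tray','bangle_stand','tip_jar_mid']:
        print(k,[(d['box'],round(d['confidence'],2)) for d in bot.search_frame(p,k)])
E
```

```text
pics
0.0 [ 0.13748558 -0.53226571  0.20408993] [-8.99994344e+01  7.48695968e-02 -7.55172665e+01] 0.08521017477959811 0.0187
top [[429.54686758   0.         278.11265281]
 [  0.         429.54686758 208.54295656]
 [  0.           0.           1.        ]] [0.42711959 0.06085522 1.15582492] [-1.72096954e+02 -8.59138724e-02 -8.85501608e+01] 1
bell_mid [([376.8, 256.8, 399.3, 280.1], 0.63)]
mug_mid [([418.5, 252.8, 445.8, 275.7], 0.84)]
bison_mid []
bangle_a_mid [([340.9, 260.5, 361.9, 275.1], 0.45)]
bell_tray [([368.0, 150.6, 414.8, 228.6], 0.66)]
mug_tray [([242.5, 242.9, 266.5, 270.1], 0.65), ([303.4, 136.0, 357.1, 211.1], 0.56)]
bison_tray [([247.4, 134.4, 299.4, 214.2], 0.85)]
bangle_stand [([120.1, 205.6, 154.9, 239.9], 0.98), ([200.2, 178.1, 232.1, 210.9], 0.7), ([376.8, 259.1, 398.7, 282.6], 0.63), ([200.9, 134.6, 227.9, 163.6], 0.61), ([115.1, 256.0, 145.7, 283.6], 0.61), ([153.9, 170.1, 187.5, 204.9], 0.55), ([304.7, 136.9, 352.7, 210.2], 0.28)]
tip_jar_mid [([244.0, 243.1, 264.3, 269.7], 0.97)]
side [[459.38792122   0.         275.11136706]
 [  0.         459.38792122 210.83029264]
 [  0.           0.           1.        ]] [ 0.29617341 -0.76047082  0.83968337] [-130.91191602   -1.10918932  -18.58323252] 2
bell_mid [([234.3, 316.6, 264.0, 353.3], 0.79)]
mug_mid [([263.3, 356.5, 287.8, 400.4], 0.75)]
bison_mid [([295.1, 269.7, 403.1, 360.3], 0.72), ([189.4, 162.4, 216.3, 185.7], 0.63)]
bangle_a_mid [([223.1, 286.1, 247.8, 313.2], 0.91)]
bell_tray [([293.6, 270.4, 405.5, 358.5], 0.56)]
mug_tray [([187.2, 161.9, 215.8, 186.6], 0.65)]
bison_tray [([258.4, 193.4, 354.4, 248.1], 0.81), ([262.9, 358.6, 290.7, 399.0], 0.49)]
bangle_stand [([247.3, 141.8, 269.7, 179.0], 0.92), ([292.0, 162.9, 315.4, 192.7], 0.7), ([210.5, 132.7, 241.4, 167.6], 0.68), ([255.6, 168.3, 284.2, 195.7], 0.67), ([171.6, 139.3, 195.7, 172.9], 0.67), ([259.8, 191.2, 353.9, 250.2], 0.16)]
tip_jar_mid [([205.1, 197.4, 229.8, 238.2], 0.57)]
```

View images.

```bash
python3 - <<'E'
import cv2
t=cv2.imread('pics/top0.png');s=cv2.imread('pics/side0.png')
cv2.imwrite('pics/t1.png',cv2.resize(t[110:310,90:490],(800,400),interpolation=cv2.INTER_CUBIC))
cv2.imwrite('pics/s1.png',cv2.resize(s[120:420,140:440],(600,600),interpolation=cv2.INTER_CUBIC))
E
```

```text
(no output)
```

View pics/t1.png

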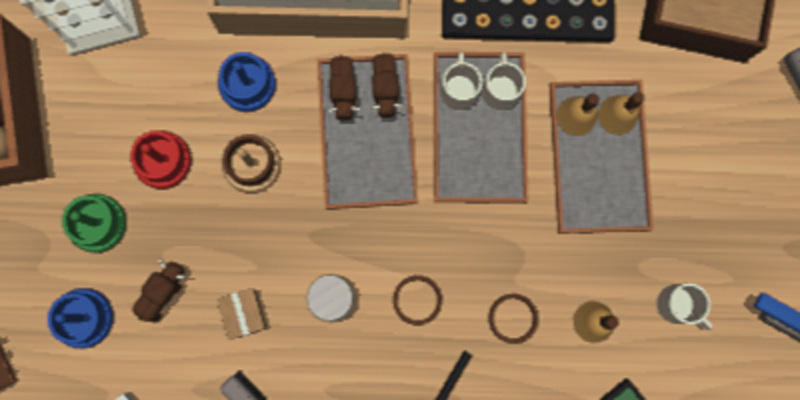

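View pics/s1.png

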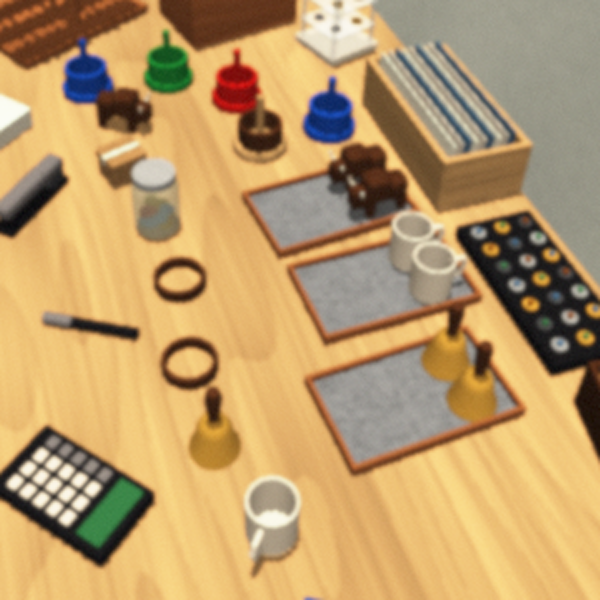

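Top view: loose bison at full-image (171,256), tip jar (256,259), bangles (299,260) and (347,269), bell (388,271), mug (432,262). The trays lie at about (273,175), (330,173) and (391,189). There are five candidates for the stand: blue (213,150), blue (130,268), red (170,189), green (137,221) and natural wood (215,191). The pale foot with the dark bangles at (215,191) is the one described. The side view shows it at crop (262,135).

```bash
cat > h.py <<'E'
import numpy as np, cv2
from scipy.spatial.transform import Rotation as R
from scipy.optimize import least_squares
from workcell import bot
def ray(p,uv,z):
    Rw=R.from_euler('xyz',p['orientation'],degrees=True).as_matrix()
    d=Rw@np.linalg.solve(p['mtx'],[uv[0],uv[1],1.]);o=np.array(p['origin'])
    return (o+d*(z-o[2])/d[2])[:2]
def proj(p,X):
    Rw=R.from_euler('xyz',p['orientation'],degrees=True).as_matrix()
    c=(np.atleast_2d(X)-p['origin'])@Rw@p['mtx'].T
    return c[:,:2]/c[:,2:]
def circ(r,z):
    a=np.linspace(0,2*np.pi,48,endpoint=False);return np.c_[r*np.cos(a),r*np.sin(a),0*a+z]
def fitbox(p,M,box,x0=(.4,0)):
    """xy of model points M whose projected bounding box is box"""
    def f(v):
        q=proj(p,M+[v[0],v[1],0]);return np.r_[q.min(0),q.max(0)]-box
    s=least_squares(f,x0);return s.x,np.abs(s.fun).max()
def mbox(m):
    x,y,w,h=cv2.boundingRect(m.astype(np.uint8));return np.array([x-.0,y-.0,x+w-1.,y+h-1.])
def go(x,y,z,yaw):
    o=bot.get_obs();T=R.from_euler('xyz',o['tcp_rot'],degrees=True);G=R.from_euler('xyz',[-90,0,yaw],degrees=True)
    print('shift',np.round(T.inv().apply(np.array([x,y,z])-o['ee_pos'])*1e3,1),'turn',np.round((T.inv()*G).as_rotvec(),3),'t',round(o['time'],2))
BELL=np.r_[circ(.028,0),circ(.009,.098)];BANG=np.r_[circ(.033,0),circ(.033,.016)]
E
python3 - <<'E'
from h import *
t=bot.camera('top');s=bot.camera('side')
for n,p,k,M in [('bellT',t,'bell_mid',BELL),('bellS',s,'bell_mid',BELL),('banT',t,'bangle_a_mid',BANG),('banS',s,'bangle_a_mid',BANG),('jarT',t,'tip_jar_mid',np.r_[circ(.031,0),circ(.031,.091)]),('jarS',s,'tip_jar_mid',np.r_[circ(.031,0),circ(.031,.091)])]:
    for d in bot.cut_out(p,k): print(n,round(d['confidence'],2),d['box'],*fitbox(p,M,mbox(d['region'])))
# dark mask in top for bangles, bison
f=t['frame'].astype(int);dark=(f.max(2)<115)
for n,(a,b,c,e) in dict(A=(282,244,316,278),B=(330,252,364,286),bison=(155,238,188,273)).items():
    m=np.zeros_like(dark);m[b:e,a:c]=dark[b:e,a:c]
    k,l,st,cc=cv2.connectedComponentsWithStats(m.astype(np.uint8));i=1+st[1:,4].argmax();m=l==i
    print(n,mbox(m),st[i,4],end=' ')
    if n=='bison':
        r=cv2.minAreaRect(np.argwhere(m)[:,::-1].astype(np.float32));print(r,ray(t,r[0],.035),ray(t,cc[i],.035))
    else: print(*fitbox(t,BANG,mbox(m)))
for k in ['mug_mid']:
  for n,p in (('T',t),('S',s)):
    for d in bot.cut_out(p,k):print('mug',n,d['box'],d['confidence'])
P=lambda u,v:(90+u/2-.25,110+v/2-.25)
print('mug rim',ray(t,P(683,302),.058),'handle tip',ray(t,P(708,328),.03))
for n,c in dict(bis=[(318,59),(407,56),(416,202),(328,208)],mug=[(434,53),(524,53),(526,202),(434,202)],bell=[(551,84),(641,81),(651,230),(559,233)]).items():
    w=np.array([ray(t,P(*q),.014) for q in c]);near=(w[2]+w[3])/2;far=(w[0]+w[1])/2;u=(far-near)/np.linalg.norm(far-near)
    print(n,'len',np.linalg.norm(far-near),'origin',near+u*.060,'yaw',np.degrees(np.arctan2(u[1],u[0])))
print('stand foot',ray(t,P(250,163),.012),'post top',ray(t,P(245,157),.092))
E
```

```text
bellT 0.79 [377.1, 259.2, 398.3, 279.7] [ 0.42847511 -0.23043643] 1.740263052875207
bellT 0.45 [335.2, 256.9, 360.8, 282.5] [ 0.4296767  -0.12446978] 1.4942649164043473
bellS 0.97 [235.0, 312.3, 259.5, 353.0] [ 0.43028921 -0.23158823] 1.6451655001958443
bellS 0.64 [261.8, 194.1, 351.4, 253.0] [0.66855137 0.04722714] 33.45420675416085
banT 0.52 [334.7, 257.4, 362.0, 282.1] [ 0.42976862 -0.1229297 ] 0.9591567412206246
banT 0.39 [246.1, 243.7, 265.1, 268.5] [0.45102207 0.12087482] 1.1059349641653284
banT 0.21 [366.9, 150.1, 414.8, 230.2] [ 0.65023982 -0.24064174] 25.590997502074885
banS 0.87 [223.3, 283.7, 247.7, 315.8] [ 0.43329691 -0.12023127] 1.5594214600778287
banS 0.51 [215.7, 245.7, 240.9, 270.6] [0.45415533 0.00667566] 1.6129776710201327
jarS 0.61 [208.5, 200.0, 232.2, 237.3] [0.45341727 0.11854225] 2.7976069057590394
A [287. 248. 310. 272.] 149 [0.45000341 0.005844  ] 1.0855527833023189
B [334. 257. 358. 281.] 179 [ 0.42970157 -0.12028339] 0.9521256611041622
bison [157. 241. 184. 270.] 491 ((169.9098358154297, 255.5081787109375), (17.669090270996094, 34.698001861572266), 39.80556869506836) [0.45258471 0.34058501] [0.45161281 0.34026623]
mug T [417.8, 251.0, 443.2, 274.0] 0.71
mug S [263.0, 356.5, 289.9, 401.1] 0.8
mug rim [ 0.45565342 -0.3289825 ] handle tip [ 0.42370451 -0.37055014]
bis len 0.20462141103927578 origin [0.63518608 0.07458528] yaw 5.151294259873143
mug len 0.20658279043081063 origin [ 0.64316703 -0.07453731] yaw 0.8838600176710554
bell len 0.2046936894480301 origin [ 0.60762209 -0.23975186] yaw 2.8034399540674886
stand foot [0.62869851 0.23555958] post top [0.62209676 0.22997716]
```

```bash
python3 - <<'E'
import cv2
t=cv2.imread('pics/top0.png')
a=cv2.resize(t[165:215,190:240],(400,400),interpolation=cv2.INTER_CUBIC)
b=cv2.resize(t[240:290,410:460],(400,400),interpolation=cv2.INTER_CUBIC)
cv2.imwrite('pics/c1.png',cv2.hconcat([a,b]))
E
```

```text
(no output)
```

View pics/c1.png

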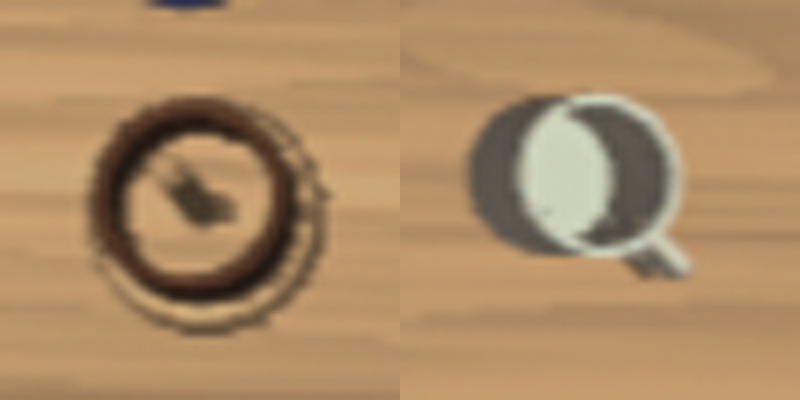

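The crop confirms the stand: pale foot, dark bangles, ring centre at full pixel (214.1,189.3). It also shows the mug rim centred at (434.3,261.3) with its handle tip at (444.9,273.1).

```bash
python3 - <<'E'
from h import *
t=bot.camera('top')
print('stand ring',ray(t,(214.06,189.3),.044),'foot',ray(t,(215.6,191.6),.012))
m=ray(t,(434.3,261.3),.058);h=ray(t,(444.9,273.1),.035);print('mug',m,h,np.hypot(*(h-m)),np.degrees(np.arctan2(*(h-m)[::-1])))
a=ray(t,(179,246),.04);b=ray(t,(162,266),.04);print('bison axis head',np.degrees(np.arctan2(*(a-b)[::-1])))
print(bot.get_obs()['q'])
go(.450,-.332,.14,-45)
E
```

```text
stand ring [0.62821302 0.23272217] foot [0.6277977  0.23321987]
mug [ 0.45446221 -0.33669337] [ 0.4254559  -0.37165025] 0.045424102727179866 -129.68500618946615
bison axis head -37.90393258492942
[-7.55148562e+01  4.97789968e+00  1.00774332e+01  9.50986004e+01
  1.08743617e-03  8.99996352e+01]
shift [-116.    64.8  352.6] turn [-0.    -0.533  0.   ] t 1.55
```

```bash
python3 - <<'E'
from h import *
go(.454,-.335,.13,-40)
E
```

```text
shift [-112.1   74.8  355.8] turn [-0.   -0.62  0.  ] t 1.55
```

```bash
python3 -m inch '[[[-28,19,89],[0,-0.12,0],85],[[-56,38,178],[0,-0.27,0],85],[[-84,57,267],[0,-0.42,0],85],[[-112,75,356],[0,-0.62,0],85],[[-112,75,356],[0,-0.62,0],85],[[-112,75,356],[0,-0.62,0],85],[[-112,75,356],[0,-0.62,0],85],[[-112,75,356],[0,-0.62,0],85],[[-112,75,356],[0,-0.62,0],85]]' 40
python3 - <<'E'
from h import *
p=bot.camera('wrist');cv2.imwrite('pics/w1.png',p['frame'][:,:,::-1]);print(p['origin'],p['orientation'],p['mtx'][0])
for k in ['mug_mid','bell_mid']: print([(d['box'],d['confidence']) for d in bot.search_frame(p,k)])
print(proj(p,circ(.026,.058)[::12]+[.4545,-.3367,0]))
go(.4545,-.3367,.02,-40)
E
```

```text
time: 2.45
ee_pos: [0.4566, -0.3325, 0.1283]
tcp_rot: [-90.0, 0.1, -39.8]
wrist_force: [-1.3, 0.8, -0.3]
opening: 0.085
[ 0.49889149 -0.28279058  0.29872763] [ 1.64888350e+02  9.32401491e-02 -3.97720111e+01] [352.49419924   0.         271.91011968]
[([238.8, 171.9, 314.4, 264.8], 0.71)]
[([103.3, 85.5, 203.9, 156.6], 0.88)]
[[301.60497317 194.95671061]
 [249.11266078 190.23453209]
 [245.33483409 239.89072991]
 [295.87913717 244.27818867]]
shift [  1.4 109.9  -0.9] turn [ 0.  0. -0.] t 2.6
```

View pics/w1.png

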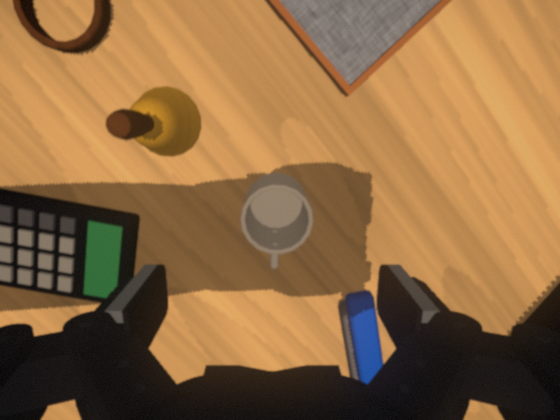

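Wrist view: mug rim centred at (277,217), predicted (273,217), so about 3 mm more along tool x. The handle points straight down in the image, so the jaws are aligned.

```bash
python3 -m inch '[[[4,40,-1],[0,0,0],85],[[4,80,-1],[0,0,0],85],[[4,108,-1],[0,0,0],85],[[4,108,-1],[0,0,0],85],[[4,108,-1],[0,0,0],85],[[4,108,-1],[0,0,0],40],[[4,108,-1],[0,0,0],40],[[4,108,-1],[0,0,0],40],[[4,108,-1],[0,0,0],40],[[4,108,-1],[0,0,0],40],[[4,108,-1],[0,0,0],40],[[4,108,-1],[0,0,0],40]]' 30
python3 - <<'E'
from h import *
o=bot.get_obs();print(o['opening'],o['ee_pos'])
go(.643,-.075,o['ee_pos'][2]+.006,-40)
go(.643,-.075,.11,-40)
E
```

```text
time: 3.8
ee_pos: [0.4571, -0.3391, 0.0238]
tcp_rot: [-90.0, -0.1, -40.0]
wrist_force: [-2.0, 0.1, 6.9]
opening: 0.0495
0.04946659597782199 [ 0.45705328 -0.33905474  0.02383179]
shift [-27.1  -6.2 321.8] turn [0.    0.    0.002] t 3.8
shift [-26.9 -86.3 321.8] turn [0.    0.    0.002] t 3.8
```

```bash
python3 -m inch '[[[0,-45,0],[0,0,0],40],[[0,-86,0],[0,0,0],40],[[-4,-86,45],[0,0,0],40],[[-8,-86,90],[0,0,0],40],[[-12,-86,135],[0,0,0],40],[[-16,-86,180],[0,0,0],40],[[-20,-86,225],[0,0,0],40],[[-24,-86,270],[0,0,0],40],[[-27,-86,322],[0,0,0],40],[[-27,-86,322],[0,0,0],40],[[-27,-86,322],[0,0,0],40],[[-27,-86,322],[0,0,0],40],[[-27,-60,322],[0,0,0],40],[[-27,-35,322],[0,0,0],40],[[-27,-15,322],[0,0,0],40],[[-27,-8,322],[0,0,0],40],[[-27,-8,322],[0,0,0],40],[[-27,-8,322],[0,0,0],40]]'
```

```text
time: 5.6
ee_pos: [0.6434, -0.0758, 0.0329]
tcp_rot: [-90.0, -0.2, -40.0]
wrist_force: [-0.2, 0.9, -0.5]
opening: 0.0495
```

```bash
python3 -m inch '[[[0,2,0],[0,0,0],40],[[0,3,0],[0,0,0],40],[[0,3,0],[0,0,0],40],[[0,3,0],[0,0,0],75],[[0,3,0],[0,0,0],75],[[0,3,0],[0,0,0],75],[[0,3,0],[0,0,0],75],[[0,-40,0],[0,0,0],75],[[0,-80,0],[0,0,0],75],[[0,-110,0],[0,0,0],75],[[0,-110,0],[0,0,0],75]]'
python3 - <<'E'
from h import *
p=bot.camera('wrist');cv2.imwrite('pics/w2.png',p['frame'][:,:,::-1])
print([(d['box'],d['confidence']) for d in bot.search_frame(p,'mug_mid')])
go(.4285,-.231,.15,-90);go(.4285,-.231,.058,-90)
E
```

```text
time: 6.7
ee_pos: [0.645, -0.0757, 0.1484]
tcp_rot: [-89.7, -0.6, -40.0]
wrist_force: [0.6, 0.2, -0.4]
opening: 0.075
[([229.8, 165.3, 306.3, 254.9], 0.95)]
shift [ -64.6   -7.2 -257.3] turn [-0.003  0.872  0.004] t 6.8
shift [ -65.1   84.8 -257.4] turn [-0.003  0.872  0.004] t 6.8
```

View pics/w2.png

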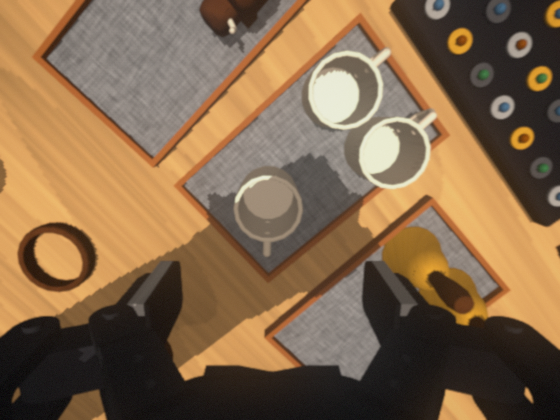

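Mug stands in its tray: rim at (268,207), with felt visible around it. Next the bell, keeping yaw -40.

```bash
python3 - <<'E'
from h import *
go(.4285,-.231,.15,-40)
E
```

```text
shift [ -64.6   -7.2 -257.3] turn [-0.001 -0.     0.005] t 6.8
```

```bash
python3 -m inch '[[[-12,-7,-50],[0,0,0],75],[[-25,-7,-100],[0,0,0],70],[[-38,-7,-150],[0,0,0],60],[[-50,-7,-200],[0,0,0],50],[[-65,-7,-257],[0,0,0],50],[[-65,-7,-257],[0,0,0],50],[[-65,-7,-257],[0,0,0],50],[[-65,-7,-257],[0,0,0],50],[[-65,-7,-257],[0,0,0],50]]'
python3 - <<'E'
from h import *
p=bot.camera('wrist');cv2.imwrite('pics/w3.png',p['frame'][:,:,::-1])
d=bot.cut_out(p,'bell_mid');print([(x['box'],x['confidence']) for x in d])
print(proj(p,[[.4285,-.231,.09],[.4285,-.231,.098],[.4285,-.231,0.0]]), fitbox(p,BELL,mbox(d[0]['region'])) if d else 0)
go(.4285,-.231,.058,-40)
E
```

```text
time: 7.7
ee_pos: [0.4292, -0.2298, 0.1491]
tcp_rot: [-89.9, -0.2, -40.0]
wrist_force: [-0.3, 0.1, -0.0]
opening: 0.05
[([240.1, 159.4, 302.8, 228.4], 0.76)]
[[271.21637876 217.83411993]
 [271.24228727 221.22517843]
 [271.00954286 190.7622217 ]] (array([ 0.43065943, -0.22910925]), np.float64(2.7445359158403733))
shift [-0.1 91.3 -1.5] turn [-0.001  0.001  0.004] t 7.8
```

View pics/w3.png

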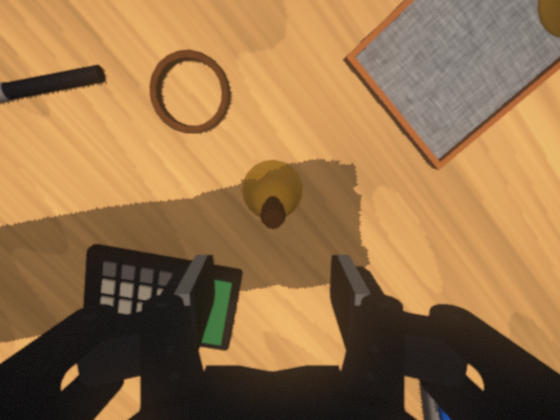

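Bell body at (272,190), handle top around (273,218): matches the prediction.

```bash
python3 -m inch '[[[0,40,-1],[0,0,0],50],[[0,75,-1],[0,0,0],50],[[0,91,-1],[0,0,0],50],[[0,91,-1],[0,0,0],50],[[0,91,-1],[0,0,0],50],[[0,91,-1],[0,0,0],5],[[0,91,-1],[0,0,0],5],[[0,91,-1],[0,0,0],5],[[0,91,-1],[0,0,0],5],[[0,91,-1],[0,0,0],5],[[0,91,-1],[0,0,0],5],[[0,91,-1],[0,0,0],5]]' 40
python3 - <<'E'
from h import *
o=bot.get_obs()
go(.608,-.240,o['ee_pos'][2]+.007,-40)
E
```

```text
time: 9.0
ee_pos: [0.4295, -0.2309, 0.0596]
tcp_rot: [-89.9, -0.3, -39.9]
wrist_force: [-1.3, 1.4, 5.3]
opening: 0.0146
shift [142.7  -6.  107.6] turn [-0.002  0.001  0.006] t 9.0
```

```bash
python3 -m inch '[[[0,-30,0],[0,0,0],5],[[0,-55,0],[0,0,0],5],[[36,-55,27],[0,0,0],5],[[72,-55,54],[0,0,0],5],[[108,-55,81],[0,0,0],5],[[143,-55,108],[0,0,0],5],[[143,-55,108],[0,0,0],5],[[143,-55,108],[0,0,0],5],[[143,-35,108],[0,0,0],5],[[143,-20,108],[0,0,0],5],[[143,-10,108],[0,0,0],5],[[143,-6,108],[0,0,0],5],[[143,-6,108],[0,0,0],5],[[143,-6,108],[0,0,0],5]]'
```

```text
time: 10.4
ee_pos: [0.6086, -0.24, 0.0675]
tcp_rot: [-89.9, -0.4, -39.9]
wrist_force: [-0.0, -0.0, -1.2]
opening: 0.014
```

```bash
python3 -m inch '[[[0,2,0],[0,0,0],5],[[0,3,0],[0,0,0],5],[[0,3,0],[0,0,0],5],[[0,3,0],[0,0,0],45],[[0,3,0],[0,0,0],45],[[0,3,0],[0,0,0],45],[[0,3,0],[0,0,0],45],[[0,-40,0],[0,0,0],60],[[0,-75,0],[0,0,0],80],[[0,-90,0],[0,0,0],85],[[0,-90,0],[0,0,0],85]]'
python3 - <<'E'
from h import *
p=bot.camera('wrist');cv2.imwrite('pics/w4.png',p['frame'][:,:,::-1])
print([(d['box'],d['confidence']) for d in bot.search_frame(p,'bell_mid')])
print(proj(p,[[.6086,-.24,.104],[.6086,-.24,.006]]))
go(.430,-.121,.12,-40)
E
```

```text
time: 11.5
ee_pos: [0.6091, -0.2402, 0.1604]
tcp_rot: [-89.8, -0.6, -40.0]
wrist_force: [0.1, 0.5, 0.3]
opening: 0.0847
[([239.9, 160.9, 301.5, 226.7], 0.57)]
[[269.5554386  217.4825168 ]
 [269.06408405 188.7784241 ]]
shift [-212.9   35.2  -23.3] turn [-0.002  0.001  0.006] t 11.6
```

View pics/w4.png

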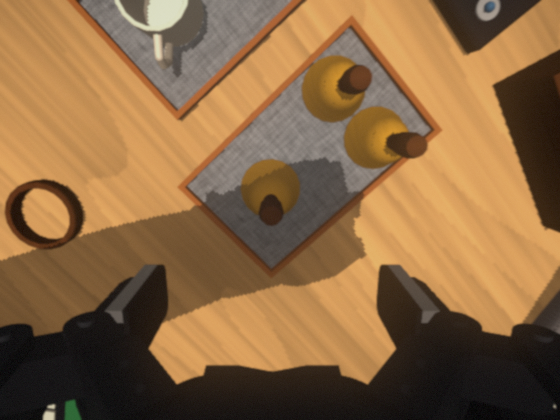

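Bell stands upright on the felt: mouth at (270,188), handle top (270,215), as predicted. Next bangle B.

```bash
python3 -m inch '[[[-45,0,-5],[0,0,0],85],[[-90,5,-10],[0,0,0],85],[[-135,15,-15],[0,0,0],85],[[-180,25,-20],[0,0,0],85],[[-213,35,-23],[0,0,0],85],[[-213,35,-23],[0,0,0],85],[[-213,35,-23],[0,0,0],85],[[-213,35,-23],[0,0,0],85]]' 25
python3 - <<'E'
from h import *
p=bot.camera('wrist');cv2.imwrite('pics/w5.png',p['frame'][:,:,::-1])
d=bot.cut_out(p,'bangle_b_mid');print([(x['box'],x['confidence'],fitbox(p,BANG,mbox(x['region']))) for x in d])
q=proj(p,BANG+[.43,-.121,0]);print(q.min(0),q.max(0))
go(.430,-.121,.003,-40)
E
```

```text
time: 12.4
ee_pos: [0.4306, -0.121, 0.1198]
tcp_rot: [-89.9, -0.3, -40.0]
wrist_force: [0.2, -0.3, -0.1]
opening: 0.0847
[([137.2, 0.0, 229.2, 97.9], 0.6, (array([0.45239412, 0.00528954]), np.float64(2.013151631746126)))]
[228.71509897 157.51649154] [311.2219548 240.1471175]
shift [ -1.4 117.   -0.5] turn [-0.002  0.001  0.006] t 12.5
```

View pics/w5.png

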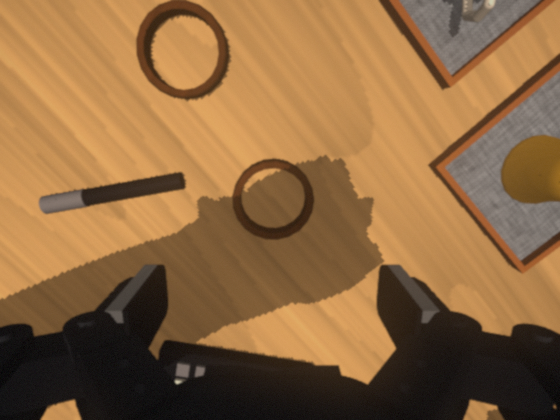

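Ring B is centred at (273,198), predicted (270,199). Open pads sit further back, so I can go a little lower.

```bash
python3 -m inch '[[[1,45,-1],[0,0,0],85],[[1,85,-1],[0,0,0],85],[[1,110,-1],[0,0,0],85],[[1,122,-1],[0,0,0],85],[[1,122,-1],[0,0,0],85],[[1,122,-1],[0,0,0],85],[[1,122,-1],[0,0,0],50],[[1,122,-1],[0,0,0],50],[[1,122,-1],[0,0,0],50],[[1,122,-1],[0,0,0],50],[[1,122,-1],[0,0,0],50],[[1,122,-1],[0,0,0],50]]' 25
python3 - <<'E'
from h import *
o=bot.get_obs()
go(.628,.233,.13,-40);go(.628,.233,o['ee_pos'][2]+.048,-40)
E
```

```text
time: 13.7
ee_pos: [0.4316, -0.1229, -0.0019]
tcp_rot: [-89.9, -0.3, -40.0]
wrist_force: [-0.1, -0.4, 0.2]
opening: 0.0501
shift [ -77.2 -131.7  399.2] turn [-0.002  0.001  0.006] t 13.7
shift [-77.8 -47.7 399. ] turn [-0.002  0.001  0.006] t 13.7
```

```bash
python3 - <<'E'
from h import *
p=bot.camera('wrist');s=bot.camera('side')
a=p['frame'][:,:,::-1];b=cv2.resize(s['frame'][220:340,170:290,::-1],(420,420),interpolation=cv2.INTER_CUBIC)
cv2.imwrite('pics/w6.png',cv2.resize(cv2.hconcat([a,b]),(800,343)))
E
```

```text
(no output)
```

View pics/w6.png

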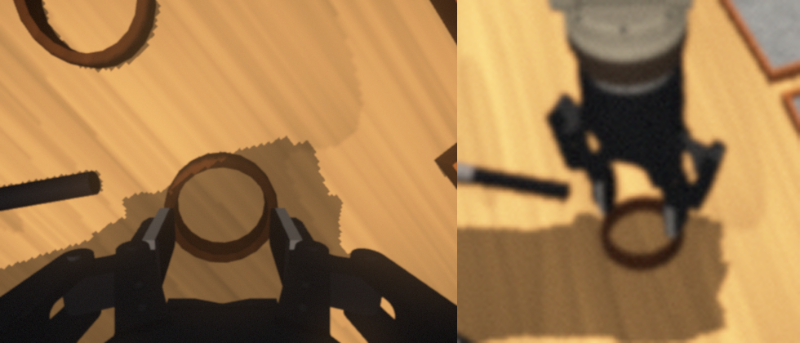

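```bash
python3 - <<'E'
from h import *
p=bot.camera('wrist')
v,e=fitbox(p,BANG,np.array([202,186,339,321]),(.43,-.12));o=bot.get_obs();T=R.from_euler('xyz',o['tcp_rot'],degrees=True)
print(v,e,o['ee_pos'],T.inv().apply(np.r_[v,0]-o['ee_pos']))
t=bot.camera('top');print([(fitbox(t,BANG,mbox(x['region'])),x['confidence']) for x in bot.cut_out(t,'bangle_a_mid')])
d=bot.cut_out(p,'bangle_a_mid');print([(fitbox(p,BANG,mbox(x['region'])),x['box'],x['confidence']) for x in d])
E
```

```text
[ 0.43152771 -0.12247293] 2.4838858852832573 [ 0.43153414 -0.12286649 -0.00203372] [-0.00024569 -0.00203469  0.00030105]
[((array([ 0.43721276, -0.10156645]), np.float64(8.94561794996855)), 0.38)]
[((array([ 0.43135946, -0.12231135]), np.float64(2.106048657546353)), [200.4, 185.5, 342.0, 322.4], 0.79)]
```

```bash
python3 - <<'E'
from h import *
p=bot.camera('wrist');o=bot.get_obs();T=R.from_euler('xyz',o['tcp_rot'],degrees=True)
for y in [0,-8,-16,-24,-32]:
    print(y,[proj(p,o['ee_pos']+T.apply(np.array([sx*.025,y/1e3,zz])))[0].round(0) for sx in(-1,1) for zz in (-.011,.011)])
cv2.imwrite('pics/w7.png',cv2.resize(p['frame'][170:370,130:410,::-1],(800,571),interpolation=cv2.INTER_CUBIC))
E
```

```text
0 [array([223., 267.]), array([222., 227.]), array([319., 267.]), array([320., 227.])]
-8 [array([221., 274.]), array([219., 232.]), array([321., 274.]), array([323., 232.])]
-16 [array([219., 281.]), array([217., 237.]), array([323., 281.]), array([325., 237.])]
-24 [array([216., 289.]), array([214., 243.]), array([326., 289.]), array([328., 243.])]
-32 [array([214., 297.]), array([211., 250.]), array([328., 297.]), array([330., 250.])]
```

View pics/w7.png

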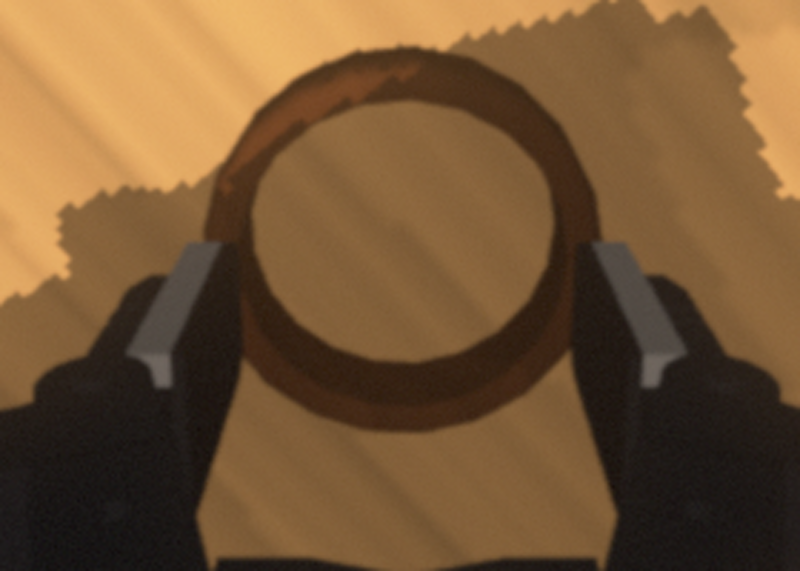

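```bash
python3 -m inch '[[[0,0,0],[0,0,0],44],[[0,0,0],[0,0,0],44],[[0,0,0],[0,0,0],44],[[0,0,0],[0,0,0],44]]' 25
python3 - <<'E'
from h import *
p=bot.camera('wrist')
d=bot.cut_out(p,'bangle_a_mid');print([(fitbox(p,BANG,mbox(x['region']))[0],x['box'],x['confidence']) for x in d])
cv2.imwrite('pics/w8.png',cv2.resize(p['frame'][170:370,130:410,::-1],(560,400),interpolation=cv2.INTER_CUBIC))
E
```

```text
time: 14.45
ee_pos: [0.4315, -0.1229, -0.002]
tcp_rot: [-89.9, -0.3, -40.0]
wrist_force: [-0.2, 0.6, -0.3]
opening: 0.044
[(array([ 0.43136987, -0.12231201]), [200.3, 188.0, 340.1, 322.1], 0.89)]
```

View pics/w8.png

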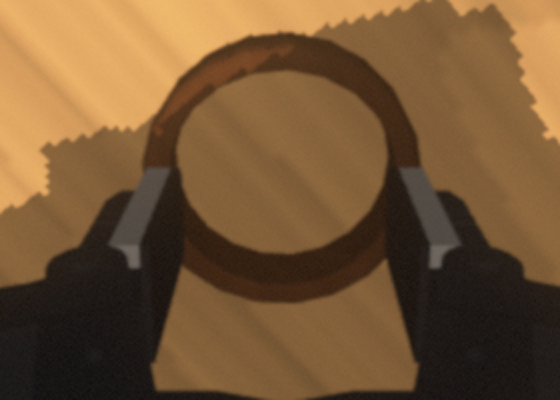

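The ring is still flat and centred. The pads closed above it, so the fingertips are actually some 20 mm above the nominal TCP. I open and go lower, watching the force.

```bash
python3 -m inch '[[[0,0,0],[0,0,0],85],[[0,0,0],[0,0,0],85],[[0,0,0],[0,0,0],85],[[0,5,0],[0,0,0],85],[[0,10,0],[0,0,0],85],[[0,14,0],[0,0,0],85],[[0,14,0],[0,0,0],85],[[0,14,0],[0,0,0],85]]' 25
```

```text
time: 15.35
ee_pos: [0.4315, -0.1229, -0.0162]
tcp_rot: [-89.9, -0.3, -40.0]
wrist_force: [-0.1, -0.1, 0.2]
opening: 0.085
```

```bash
python3 -m inch '[[[0,0,0],[0,0,0],58],[[0,0,0],[0,0,0],58],[[0,0,0],[0,0,0],58],[[0,0,0],[0,0,0],58],[[0,0,0],[0,0,0],58]]' 25
python3 - <<'E'
from h import *
p=bot.camera('wrist')
cv2.imwrite('pics/w9.png',p['frame'][:,:,::-1])
E
```

```text
time: 15.85
ee_pos: [0.4317, -0.1228, -0.0154]
tcp_rot: [-89.9, -0.3, -40.0]
wrist_force: [-2.2, 1.1, 7.9]
opening: 0.058
```

View pics/w9.png

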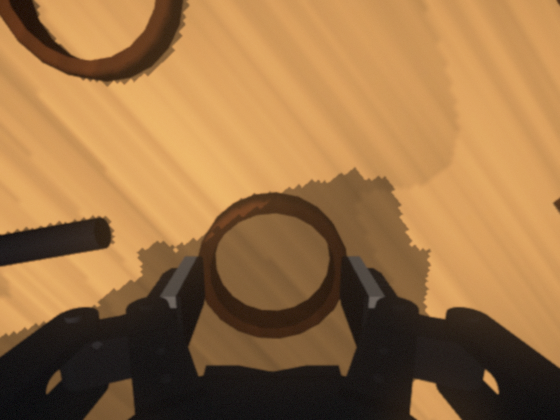

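The fingertips rest on the ring's top (8 N up). I open and go 11 mm lower.

```bash
python3 -m inch '[[[0,-1,0],[0,0,0],85],[[0,-1,0],[0,0,0],85],[[0,-1,0],[0,0,0],85],[[0,5,0],[0,0,0],85],[[0,9,0],[0,0,0],85],[[0,11,0],[0,0,0],85],[[0,11,0],[0,0,0],85]]' 25
python3 -m inch '[[[0,0,0],[0,0,0],58],[[0,0,0],[0,0,0],58],[[0,0,0],[0,0,0],58],[[0,0,0],[0,0,0],58],[[0,0,0],[0,0,0],58]]' 25
```

```text
time: 16.6
ee_pos: [0.4313, -0.1227, -0.027]
tcp_rot: [-89.9, -0.3, -40.0]
wrist_force: [-0.0, -0.0, 0.5]
opening: 0.0852
time: 17.1
ee_pos: [0.4315, -0.1227, -0.0265]
tcp_rot: [-89.9, -0.3, -40.0]
wrist_force: [-2.7, 2.2, 5.4]
opening: 0.0638
```

Gripped: opening 63.8 mm matches the 2.3 mm under-reading seen on the other pieces. Now lift it to the stand.

```bash
python3 - <<'E'
from h import *
go(.628,.233,.083,-40);go(.628,.233,.0315,-40)
E
python3 -m inch '[[[0,-40,0],[0,0,0],58],[[0,-80,0],[0,0,0],58],[[0,-112,0],[0,0,0],58],[[0,-112,0],[0,0,0],58],[[0,-112,0],[0,0,0],58]]'
```

```text
shift [ -77.2 -109.1  399.1] turn [-0.002  0.001  0.005] t 17.1
shift [-77.5 -57.6 399. ] turn [-0.002  0.001  0.005] t 17.1
time: 17.6
ee_pos: [0.4313, -0.1226, 0.0858]
tcp_rot: [-89.9, -0.4, -40.0]
wrist_force: [-0.2, -0.1, -1.2]
opening: 0.0635
```

```bash
python3 -m inch '[[[-8,0,40],[0,0,0],58],[[-15,0,80],[0,0,0],58],[[-23,0,120],[0,0,0],58],[[-31,0,160],[0,0,0],58],[[-39,0,200],[0,0,0],58],[[-46,0,240],[0,0,0],58],[[-54,0,280],[0,0,0],58],[[-62,0,320],[0,0,0],58],[[-70,0,360],[0,0,0],58],[[-77,0,399],[0,0,0],58],[[-77,0,399],[0,0,0],58],[[-77,0,399],[0,0,0],58],[[-77,0,399],[0,0,0],58],[[-77,0,399],[0,0,0],58]]'
python3 - <<'E'
from h import *
o=bot.get_obs()
s=bot.camera('side');w=bot.camera('wrist')
cv2.imwrite('pics/s10.png',cv2.hconcat([cv2.resize(s['frame'][90:230,180:320,::-1],(400,400),interpolation=cv2.INTER_CUBIC),cv2.resize(w['frame'][120:400,130:410,::-1],(400,400))]))
print('post top in wrist',proj(w,[.628,.233,.092]),'side',proj(s,[[.628,.233,.092],[.628,.233,.046],np.r_[o['ee_pos'][:2],o['ee_pos'][2]+.034]]))
go(.628,.233,.0315,-40)
E
```

```text
time: 19.0
ee_pos: [0.6282, 0.2316, 0.0862]
tcp_rot: [-89.9, -0.4, -40.0]
wrist_force: [0.6, -0.1, -0.0]
opening: 0.0641
post top in wrist [[268.80871882 249.70698818]] side [[269.17718977 167.42202849]
 [269.00152739 180.59621976]
 [269.52497679 159.2844379 ]]
shift [-1.5 55.2  0.5] turn [-0.003 -0.     0.007] t 19.1
```

View pics/s10.png

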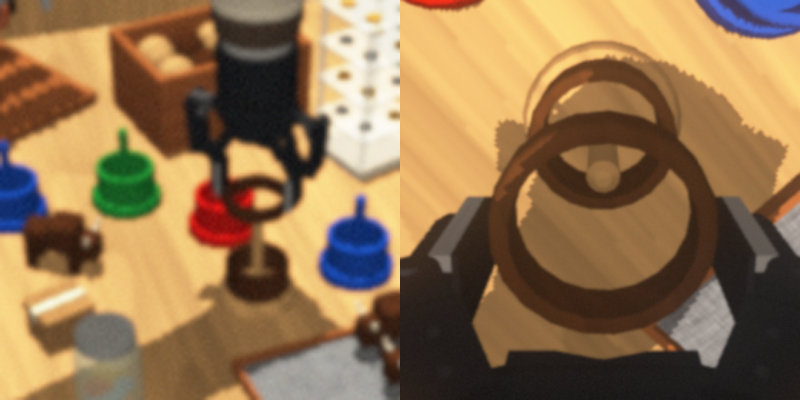

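The ring is held level and the post shows through it: post top at original pixel (271,245), predicted (269,250), so about 2 mm forward.

```bash
python3 -m inch '[[[0,0,2],[0,0,0],58],[[0,10,2],[0,0,0],58],[[0,20,2],[0,0,0],58],[[0,30,2],[0,0,0],58],[[0,40,2],[0,0,0],58],[[0,46,2],[0,0,0],58],[[0,51,2],[0,0,0],58],[[0,51,2],[0,0,0],58]]'
```

```text
time: 19.9
ee_pos: [0.6297, 0.2331, 0.0348]
tcp_rot: [-89.9, -0.4, -40.0]
wrist_force: [-0.7, 0.8, 0.3]
opening: 0.0636
```

```bash
python3 -m inch '[[[0,3,0],[0,0,0],58],[[0,6,0],[0,0,0],58],[[0,6,0],[0,0,0],58],[[0,6,0],[0,0,0],58],[[0,6,0],[0,0,0],75],[[0,6,0],[0,0,0],78],[[0,6,0],[0,0,0],80],[[0,6,0],[0,0,0],82],[[0,-30,0],[0,0,0],82],[[0,-70,0],[0,0,0],82],[[0,-90,0],[0,0,0],85],[[0,-90,0],[0,0,0],85]]'
python3 - <<'E'
from h import *
o=bot.get_obs()
w=bot.camera('wrist');d=bot.cut_out(w,'bangle_a_mid')
print([(x['box'],x['confidence'],fitbox(w,BANG+[0,0,.046],mbox(x['region']),(.62,.23))) for x in d])
go(.4525,.0055,.10,-40)
E
```

```text
time: 21.1
ee_pos: [0.6307, 0.2339, 0.129]
tcp_rot: [-89.6, -0.5, -40.0]
wrist_force: [-1.2, -0.1, 0.1]
opening: 0.0852
[([223.9, 168.0, 315.9, 258.4], 0.6, (array([0.62969591, 0.23357306]), np.float64(1.675912312135324))), ([221.6, 149.5, 316.6, 245.2], 0.21, (array([0.63737737, 0.24215205]), np.float64(0.7367282998661722)))]
shift [  11.    24.1 -288.3] turn [-0.002 -0.     0.006] t 21.2
```

Fit puts bangle B at (0.630,0.234), 2 mm from the post axis. Next bangle A.

```bash
python3 -m inch '[[[2,0,-45],[0,0,0],85],[[4,0,-90],[0,0,0],85],[[6,0,-135],[0,0,0],85],[[8,0,-180],[0,0,0],85],[[9,0,-225],[0,0,0],85],[[11,0,-288],[0,0,0],85],[[11,24,-288],[0,0,0],85],[[11,24,-288],[0,0,0],85],[[11,24,-288],[0,0,0],85],[[11,24,-288],[0,0,0],85]]' 25
python3 - <<'E'
from h import *
w=bot.camera('wrist');d=bot.cut_out(w,'bangle_a_mid')
print([(x['box'],x['confidence'],fitbox(w,BANG,mbox(x['region']),(.45,.0))) for x in d])
f=w['frame'].astype(int);cv2.imwrite('pics/w11.png',w['frame'][:,:,::-1])
q=proj(w,BANG+[.4525,.0055,0]);print(q.min(0),q.max(0))
go(.4525,.0055,-.027,-40)
E
```

```text
time: 22.2
ee_pos: [0.4533, 0.0064, 0.1003]
tcp_rot: [-89.9, -0.4, -40.0]
wrist_force: [0.6, -0.2, 0.0]
opening: 0.0849
[]
[226.28459294 161.5172922 ] [314.64511798 249.78818364]
shift [ -1.  127.4  -1.6] turn [-0.002  0.001  0.007] t 22.3
```

```bash
python3 - <<'E'
import cv2
g=cv2.medianBlur(cv2.imread('pics/w11.png',0)[130:290,190:350],3)
c=cv2.HoughCircles(g,cv2.HOUGH_GRADIENT_ALT,1,20,param1=150,param2=.7,minRadius=30,maxRadius=50)
print(None if c is None else c[0,:4]+[190,130,0])
E
```

```text
[[272.         205.          42.82867432]
 [272.         205.          32.59460831]]
```

Circle centred at (272,205), predicted (270.5,205.6): good.

```bash
python3 -m inch '[[[0,45,-1],[0,0,0],85],[[0,85,-1],[0,0,0],85],[[0,110,-1],[0,0,0],85],[[0,120,-1],[0,0,0],85],[[0,127,-1],[0,0,0],85],[[0,127,-1],[0,0,0],85],[[0,127,-1],[0,0,0],58],[[0,127,-1],[0,0,0],58],[[0,127,-1],[0,0,0],58],[[0,127,-1],[0,0,0],58],[[0,127,-1],[0,0,0],58]]' 25
python3 -m inch '[[[0,-40,0],[0,0,0],58],[[0,-80,0],[0,0,0],58],[[0,-125,0],[0,0,0],58],[[0,-125,0],[0,0,0],58],[[0,-125,0],[0,0,0],58]]'
python3 - <<'E'
from h import *
go(.629,.233,.098,-40);go(.629,.233,.045,-40)
E
```

```text
time: 23.4
ee_pos: [0.4548, 0.0054, -0.0247]
tcp_rot: [-89.8, -0.5, -39.9]
wrist_force: [-1.1, 0.0, 6.5]
opening: 0.063
time: 23.9
ee_pos: [0.4547, 0.0056, 0.1019]
tcp_rot: [-89.6, -0.6, -40.0]
wrist_force: [-0.7, -0.5, -0.5]
opening: 0.0628
shift [-12.4   5.6 286.2] turn [-0.007  0.001  0.011] t 23.9
shift [-13.   58.6 285.9] turn [-0.007  0.001  0.011] t 23.9
```

```bash
python3 -m inch '[[[-2,0,40],[0,0,0],58],[[-4,0,80],[0,0,0],58],[[-6,0,120],[0,0,0],58],[[-8,0,160],[0,0,0],58],[[-10,0,200],[0,0,0],58],[[-11,0,240],[0,0,0],58],[[-13,0,286],[0,0,0],58],[[-13,0,286],[0,0,0],58],[[-13,0,286],[0,0,0],58],[[-13,0,286],[0,0,0],58],[[-13,15,286],[0,0,0],58],[[-13,30,286],[0,0,0],58],[[-13,42,286],[0,0,0],58],[[-13,52,286],[0,0,0],58],[[-13,56,286],[0,0,0],58],[[-13,56,286],[0,0,0],58]]'
```

```text
time: 25.5
ee_pos: [0.6286, 0.2329, 0.0468]
tcp_rot: [-89.7, -0.6, -40.0]
wrist_force: [-0.2, 0.4, -0.4]
opening: 0.0629
```

```bash
python3 -m inch '[[[0,3,0],[0,0,0],58],[[0,5,0],[0,0,0],58],[[0,5,0],[0,0,0],58],[[0,5,0],[0,0,0],75],[[0,5,0],[0,0,0],78],[[0,5,0],[0,0,0],80],[[0,5,0],[0,0,0],82],[[0,-30,0],[0,0,0],82],[[0,-70,0],[0,0,0],82],[[0,-90,0],[0,0,0],85],[[0,-90,0],[0,0,0],85]]'
python3 - <<'E'
from h import *
w=bot.camera('wrist');s=bot.camera('side');d=bot.cut_out(w,'bangle_a_mid')
print([(x['box'],x['confidence'],fitbox(w,BANG+[0,0,.062],mbox(x['region']),(.62,.23))) for x in d])
cv2.imwrite('pics/s12.png',cv2.hconcat([cv2.resize(s['frame'][120:220,180:280,::-1],(400,400),interpolation=cv2.INTER_CUBIC),cv2.resize(w['frame'][120:400,130:410,::-1],(400,400))]))
print(proj(s,[.628,.233,.062]),proj(s,[.628,.233,.078]))
go(.452,.340,.14,52);print(bot.get_obs()['q'])
E
```

```text
time: 26.6
ee_pos: [0.629, 0.2337, 0.141]
tcp_rot: [-89.4, -0.8, -40.0]
wrist_force: [0.3, -0.6, 0.4]
opening: 0.0847
[([231.9, 163.9, 311.3, 247.3], 0.61, (array([0.63374535, 0.23651419]), np.float64(10.765120879709912)))]
[[269.06170464 176.08309312]] [[269.12285912 171.49667676]]
shift [-203.    -6.5  -30.6] turn [ 0.005 -1.605  0.011] t 26.75
[ 20.55417625  20.4091184   20.58232245  89.67020058  -0.37427393
 150.50847032]
```

View pics/s12.png

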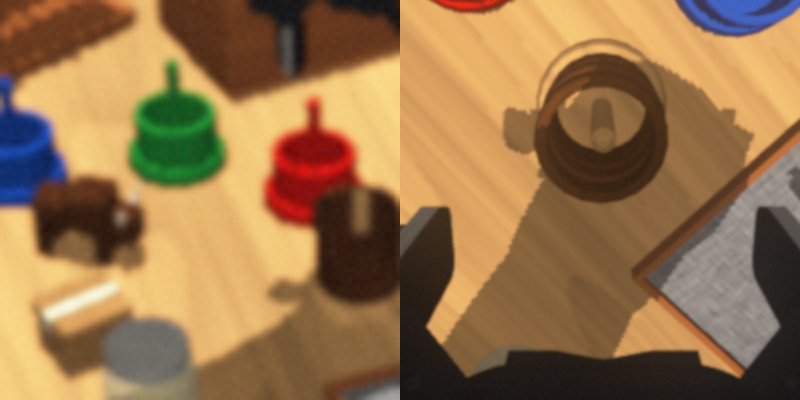

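Both bangles lie level on the stack round the post (right panel (600,125); side (355,245)). Now the bison.

```bash
python3 -m inch '[[[-20,-6,-3],[0,-0.14,0],70],[[-40,-6,-6],[0,-0.28,0],70],[[-60,-6,-9],[0,-0.42,0],70],[[-80,-6,-12],[0,-0.56,0],65],[[-100,-6,-15],[0,-0.70,0],65],[[-120,-6,-18],[0,-0.84,0],65],[[-140,-6,-21],[0,-0.98,0],65],[[-160,-6,-24],[0,-1.12,0],65],[[-180,-6,-27],[0,-1.26,0],65],[[-203,-6,-31],[0,-1.40,0],65],[[-203,-6,-31],[0,-1.54,0],65],[[-203,-6,-31],[0,-1.605,0],65],[[-203,-6,-31],[0,-1.605,0],65],[[-203,-6,-31],[0,-1.605,0],65],[[-203,-6,-31],[0,-1.605,0],65]]'
python3 - <<'E'
from h import *
w=bot.camera('wrist');d=bot.cut_out(w,'bison_mid')
for x in d:
    r=cv2.minAreaRect(np.argwhere(x['region'])[:,::-1].astype(np.float32));print(x['box'],x['confidence'],r,ray(w,r[0],.035))
cv2.imwrite('pics/w13.png',w['frame'][:,:,::-1])
print(proj(w,[[.4526,.3406,.06],[.4526,.3406,.0],[.4526+.034,.3406-.027,.03],[.4526-.034,.3406+.027,.03]]))
go(.455,.339,-.003,52)
E
```

```text
time: 28.25
ee_pos: [0.4516, 0.3394, 0.1388]
tcp_rot: [-90.6, -0.2, 51.9]
wrist_force: [-0.6, 1.0, -0.2]
opening: 0.0649
[254.6, 145.2, 307.8, 252.9] 0.59 ((274.1535949707031, 199.8005828857422), (107.53788757324219, 52.28843307495117), 80.7538833618164) [0.45267248 0.3403857 ]
[36.5, 298.7, 110.7, 394.6] 0.17 ((62.576904296875, 340.11541748046875), (33.09492111206055, 116.16485595703125), 43.31531524658203) [0.4374663  0.11147445]
[[274.64338081 207.75107085]
 [273.92679016 190.21553501]
 [273.85932371 248.0372032 ]
 [274.67195729 143.88246172]]
shift [  1.1 142.1  -1.4] turn [ 0.01  -0.001  0.004] t 28.35
```

View pics/w13.png

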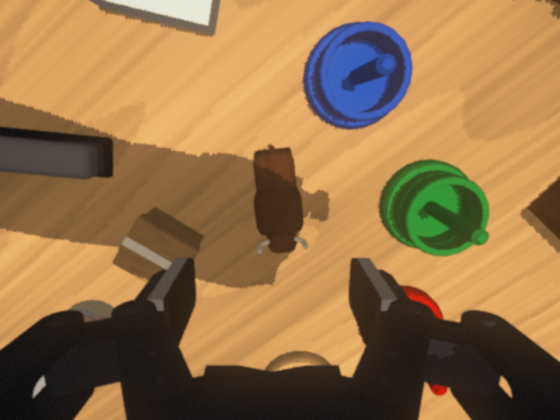

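Bison hump at (279,205), rump (275,155), head (284,248): shift about 3 mm along tool x and turn -0.08 rad.

```bash
python3 -m inch '[[[3,40,-1],[0,-0.08,0],65],[[3,80,-1],[0,-0.08,0],65],[[3,115,-1],[0,-0.08,0],65],[[3,132,-1],[0,-0.08,0],65],[[3,141,-1],[0,-0.08,0],65],[[3,141,-1],[0,-0.08,0],65],[[3,141,-1],[0,-0.08,0],65],[[3,141,-1],[0,-0.08,0],25],[[3,141,-1],[0,-0.08,0],25],[[3,141,-1],[0,-0.08,0],25],[[3,141,-1],[0,-0.08,0],25],[[3,141,-1],[0,-0.08,0],25],[[3,141,-1],[0,-0.08,0],25],[[3,141,-1],[0,-0.08,0],25]]' 30
python3 -m inch '[[[0,-45,0],[0,0,0],25],[[0,-90,0],[0,0,0],25],[[0,-135,0],[0,0,0],25],[[0,-140,0],[0,0,0],25],[[0,-140,0],[0,0,0],25]]'
python3 - <<'E'
from h import *
o=bot.get_obs();y=o['tcp_rot'][2];go(.632,.074,.138,y);go(.632,.074,.006,y);print(o['q'])
E
```

```text
time: 29.75
ee_pos: [0.4565, 0.3412, -0.0006]
tcp_rot: [-90.6, -0.3, 56.5]
wrist_force: [0.2, -0.6, 6.9]
opening: 0.036
time: 30.25
ee_pos: [0.4555, 0.342, 0.141]
tcp_rot: [-90.7, -0.4, 56.5]
wrist_force: [0.5, 0.1, -1.3]
opening: 0.0359
shift [-126.2    5.6 -295. ] turn [ 0.012 -0.     0.008] t 30.25
shift [-127.2  137.6 -293.5] turn [ 0.012 -0.     0.008] t 30.25
[37.18132957  6.12562873  4.24367506 87.48026853 -0.5081253  70.66612116]
```

```bash
python3 -m inch '[[[-17,0,-40],[0,0,0],25],[[-34,0,-80],[0,0,0],25],[[-52,0,-120],[0,0,0],25],[[-69,0,-160],[0,0,0],25],[[-86,0,-200],[0,0,0],25],[[-103,0,-240],[0,0,0],25],[[-126,5,-295],[0,0,0],25],[[-126,30,-295],[0,0,0],25],[[-127,60,-294],[0,0,0],25],[[-127,90,-294],[0,0,0],25],[[-127,115,-294],[0,0,0],25],[[-127,128,-294],[0,0,0],25],[[-127,134,-294],[0,0,0],25],[[-127,134,-294],[0,0,0],25],[[-127,134,-294],[0,0,0],25]]'
```

```text
time: 31.75
ee_pos: [0.6331, 0.074, 0.0106]
tcp_rot: [-90.8, -0.5, 56.5]
wrist_force: [-0.3, -0.1, -0.8]
opening: 0.0359
```

Needed height is about 0.0054: 4 mm more, then release.

```bash
python3 -m inch '[[[0,3,0],[0,0,0],25],[[0,5,0],[0,0,0],25],[[0,5,0],[0,0,0],25],[[0,5,0],[0,0,0],60],[[0,5,0],[0,0,0],60],[[0,5,0],[0,0,0],60],[[0,5,0],[0,0,0],60],[[0,-35,0],[0,0,0],60],[[0,-80,0],[0,0,0],60],[[0,-130,0],[0,0,0],60],[[0,-150,0],[0,0,0],60],[[0,-150,0],[0,0,0],60]]'
python3 - <<'E'
from h import *
go(.35,.10,.25,56.5)
E
```

```text
time: 32.95
ee_pos: [0.6323, 0.0742, 0.1651]
tcp_rot: [-91.0, -0.7, 56.5]
wrist_force: [0.8, 0.3, -0.2]
opening: 0.06
shift [-133.1  -91.1  248.1] turn [0.018 0.    0.013] t 32.95
```

```bash
python3 -m inch '[[[0,-45,0],[0,0,0],60],[[0,-90,0],[0,0,0],60],[[-45,-90,84],[0,0,0],60],[[-90,-90,168],[0,0,0],60],[[-133,-90,248],[0,0,0],60],[[-133,-90,248],[0,0,0],60],[[-133,-90,248],[0,0,0],60],[[-133,-90,248],[0,0,0],60],[[-133,-90,248],[0,0,0],60],[[-133,-90,248],[0,0,0],60],[[-133,-90,248],[0,0,0],60]]'
python3 - <<'E'
from h import *
t=bot.camera('top');s=bot.camera('side')
a=cv2.resize(t['frame'][110:300,90:490,::-1],(800,380),interpolation=cv2.INTER_CUBIC)
b=cv2.resize(s['frame'][130:350,170:430,::-1],(260,220))
cv2.imwrite('pics/f.png',cv2.vconcat([a,cv2.hconcat([b,cv2.resize(s['frame'][130:240,180:380,::-1],(400,220)),np.zeros((220,140,3),np.uint8)])]))
for k,M,z in (('bell_mid',BELL,.006),('tip_jar_mid',np.r_[circ(.031,0),circ(.031,.091)],0)):
  for p in (t,s): print(k,[(round(d['confidence'],2),fitbox(p,M+[0,0,z],mbox(d['region']))) for d in bot.cut_out(p,k)])
E
```

```text
time: 34.05
ee_pos: [0.3507, 0.1001, 0.2482]
tcp_rot: [-91.0, -0.7, 56.5]
wrist_force: [-0.6, -0.2, -0.5]
opening: 0.0598
bell_mid [(0.67, (array([ 0.60696063, -0.23848916]), np.float64(1.6640239940972492)))]
bell_mid [(0.75, (array([ 0.60974523, -0.24128539]), np.float64(1.7299534710895728))), (0.43, (array([0.63573445, 0.23634347]), np.float64(10.104779841720841)))]
tip_jar_mid [(0.86, (array([0.44943753, 0.11765651]), np.float64(1.1781462132735783)))]
tip_jar_mid [(0.7, (array([0.45337308, 0.11836816]), np.float64(1.7534028023501662)))]
```

View pics/f.png

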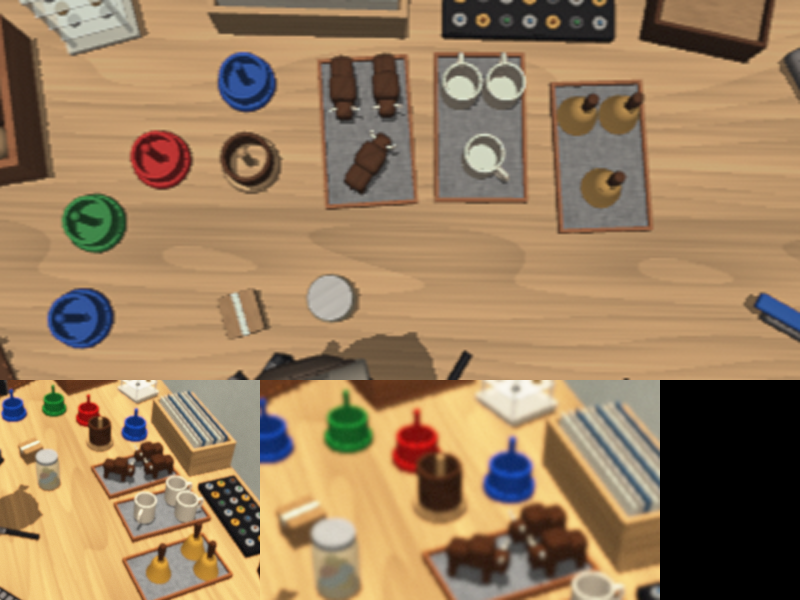

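The final picture shows the bison at (370,163), mug (484,153) and bell (603,187) upright on their own felt. Both bangles are on the stand at (250,162) and the jar has not moved from (331,298).

```bash
python3 -c "
from workcell import bot
print(bot.job_done())"
```

```text
the job is handed in; nothing more can be done
None
```

All five pieces are back with their own kind, and I handed the job in at about 34 s on the robot's clock; it reports no verdict.

**Last checks:**
- **Bell, mug and bison:** the final top and side pictures show each standing upright on the felt in the free half of its own tray. The bell fits to within 3 mm of where I aimed it. I checked the mug and bison by eye only.
- **Bangles:** both lie level round the post of the natural-wood stand. The first fitted 2 mm from the post axis. The fit for the second was poor (about 11 px residual), so I judged that one from the pictures.
- **Tip jar:** fitted at about (0.45, 0.12), within 2 mm of its position at the start. The arm stood clear of everything.

**What went wrong:** my first two grips on the first bangle closed above it, because the fingertips sat about 30 mm above the stated TCP. The second pressed on the ring with about 8 N. I saw this in the wrist camera and force reading, went lower, and the ring was not displaced. The network also missed the bangle once; circle detection on the wrist picture stood in for it.

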